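# Lock up the counter display case

## Task

Close up the display case: set the blue pill box upright on the middle of the red felt mat inside it (sliding the glass door farther open first if it is in the way; put the box down, do not drop it), slide the door fully shut so that its hasp lies over the padlock, then swing the padlock's shackle in over the hasp and press it down until it clicks and stays down. Leave the other goods standing where they are, and let go of everything.

Things in the scene. Friction and masses are not known exactly. Their poses are not given: they have to be found in the camera images.
- case: Glass-fronted rosewood case fixed to the counter; origin: centre of its underside, long side along its y. Outside 180 (x) by 394 (y) by 75 mm high; walls 6 mm, inner floor at z 12 mm. Its -y half is open on top (x -84..84, y -191..0 mm) as far as the door leaves it; a fixed pane, upper face at z 79 mm, covers its +y half. The padlock stands on a plinth at the -y end, near the front.
- door (a joint): Sliding glass door, a level pane 172 by 195 mm, upper face at case z 85 mm, over the open half of the case's top: 0 = shut against its stop (pane over case y -195..0), grows (m) as it slides to case +y over the fixed pane, up to 0.197. Starts 0.13 to 0.19 open, so it or its hasp may still be in the way over the mat. Rubs with about 1.5 N and stays where left.
- hasp_eye (a point): Centre of the 14 mm square eye, at the underside (case z 80 mm) of the steel hasp, which is part of the door: a tongue 26 mm wide (case x), 4 mm thick, sticking out 31 mm beyond the door's -y edge; the eye is 18 mm beyond that edge, at case x -50 mm. With the door shut it lies over the padlock's toe hole.
- door_pull (a point): Centre of the top of the door's brass pull, an upright block on the middle of the door, 50 (case x) by 10 (case y) by 22 mm tall, its top at case z 107 mm. Push it along case -y to shut, +y to open the door; moves with the door.
- heel (a point): Point on the top face of the padlock (case z 78 mm) on the axis about which the shackle swings; axes parallel to the case's. The brass padlock is fixed: 24 (case x) by 52 (case y) by 44 mm, its centre 15 mm from here along case +y; its 14 mm square toe hole is 30 mm from here along case +y.
- swing (a joint): Swing of the shackle about the upright heel axis, rad: 0 = at its stop, toe over the toe hole (toe at case +y of the heel); grows counter-clockwise seen from above, to 1.5, toe swinging out to case -x. Friction 0.03 N m; stays where left. Push its side towards case +x to close it. Press it down only within 0.1 of 0: else the toe meets the hasp or misses the padlock.
- shackle (a joint): How far the steel shackle (inverted U of 8 mm bar, legs 30 mm apart) is pressed down, m: 0 = up; the hidden pawl clicks at about 0.017; hard stop at 0.020. A spring lifts it (3 N at 0, 6 N at 0.02; passing the pawl takes about 5 N more) unless the pawl has clicked: it then stays at about 0.017. When up, the toe's tip is at case z 91 mm, clear above the hasp.
- shackle_top (a point): Top of the middle of the shackle's bow, case z 132 mm when up; 15 mm from the heel axis towards the toe; press here. Its y axis points from heel to toe.
- pill_box: Blue cloisonne pill box with brass bands: closed upright cylinder 46 mm across, 36 mm high, about 90 g; origin at the centre of its underside.
- mat: Round red felt mat, 60 mm across, 2 mm thick, fixed on the case's inner floor (upper face at case z 14 mm), under the opening; origin at the centre of its underside.
- snuff_bottle: White and blue porcelain snuff bottle, 32 mm across, 49 mm high, loose, standing in the open half of the case; leave it. Origin at the centre of its underside.
- flask: Small pewter flask, 48 mm across, 50 mm high, loose, in the case under the fixed pane; leave it. Origin at the centre of its underside.
- jade_spoon: Jade spoon, 110 mm long, 38 mm across the bowl, lying in the case under the fixed pane; leave it.
- tin: Red tin, 48 mm across, 50 mm high, loose on the counter; leave it. Origin at the centre of its underside.
- teacup: White teacup without handle, 66 mm across the rim, 55 mm high, loose on the counter; leave it. Origin at the centre of its underside.
- jar: Amber glass jar, 52 mm across, 75 mm high, loose on the counter; leave it. Origin at the centre of its underside.
- weight: Brass scale weight with a knob, 40 mm across, 50 mm high, loose on the counter; leave it. Origin at the centre of its underside.

How it is judged (in metres and radians):
On the way, in this order (a step that is already met when the one before it is completed fails the run):
1. the pill box stands released on the mat (horizontal distance between pill_box and mat below 0.012 m and z of pill_box in the frame of mat below 0.005 m and angle between pill_box's own z axis and vertical below 0.1 rad and contact force between the fingers and pill_box below 0.05 N), for 0.2 s.
2. the door is fully shut, the shackle still up (value of joint door below 0.003 m and value of joint shackle below 0.005 m), for 0.1 s.
3. the shackle is pressed past the click, through the hasp (value of joint shackle above 0.0155 m and value of joint swing below 0.12 rad and value of joint door below 0.004 m), for 0.1 s.
At the end, for the whole second after the job is handed in: The pill box stands upright (within 0.1 rad) and at rest on the mat, its centre within 12 mm of the mat's; the door is shut to within 4 mm; the shackle is swung in and stays at least 15 mm down by itself, held by the pawl (all of step 1 and linear speed of pill_box below 0.02 m/s and value of joint door below 0.004 m and value of joint swing below 0.12 rad and value of joint shackle above 0.015 m); the robot touches nothing.
It fails at once if another of the goods is moved more than 30 mm or tipped (distance of any of snuff_bottle, flask, jade_spoon, tin, teacup, jar, weight from where it was at the start of the episode above 0.03 m or angle between any of snuff_bottle, flask, tin, teacup, jar, weight's own z axis and vertical above 0.6 rad).
It fails at once if the pill box is dropped or knocked along (contact force between each of the arm, the fingers and pill_box below 0.01 N and linear speed of pill_box above 0.4 m/s).
It fails at once if the pill box is tipped over (angle between pill_box's own z axis and vertical above 0.9 rad).
It also fails if it takes over 72 s, if anything falls off the work surface, if the arm or the gripper's body presses on something with over 40 N, if the wrist force passes 120 N, or if a joint passes its speed limit or range.

## Robot

A 6-joint arm with a two-finger parallel gripper is mounted at the origin on the work surface. World frame = base frame: x ahead of the robot, y to its left, z up, the work surface at z = 0. Lengths are in mm, angles in rad, forces in N, time in s.
With the tool pointing down it reaches from about 400 to 925 mm from the base axis. Payload 12.5 kg.
Tool frame: the origin (TCP) lies at the very end of the fingers, on their centre line; the grasp point (between the pads) lies 19 mm behind it; z points along the fingers, y is the line along which they close (so a half turn about z gives the same grasp; the last joint's range is limited). The gripper opens to 95 mm and grips with 3 to 60 N. Pads are 20 mm wide; open, the fingers measure 119 mm over their backs; the gripper's body (75 mm by 180 mm) begins 59 mm behind the grasp point.
Start: joints at [1.21, 0.491, 1.559, -0, 1.092, -0.106], TCP at [157.514, 604.844, 214.661] pointing down, gripper open.
Joint ranges: [-3.1, 3.1], [-0.84, 2.19], [0.05, 2.79], [-1.13, 4.28], [0.06, 2.93], [-2.69, 2.69]. Speed limits (rad/s): [2.22, 2.22, 2.79, 3.14, 3.14, 3.14].

## Interface

Orientations are given as [roll, pitch, yaw] about the fixed x, y, z axes, in that order (R = Rz(yaw) Ry(pitch) Rx(roll)).
In Python, from cell import env gives the robot as it stands.
- The arm moves only by the tool step_hand, called after "Request:" by a JSON object that holds its "fn" and its "kwargs". Schema: {"type":"object","properties":{"deltas":{"type":"array","items":{"type":"array","items":{"type":"array","items":{"type":"number"},"minItems":5,"maxItems":5},"minItems":1,"maxItems":5},"minItems":1,"maxItems":1},"only":{"type":"string"},"quiet":{"type":"boolean"},"lines":{"type":"string"}},"required":["deltas"],"additionalProperties":false}. deltas is a list that holds a single list of rows (three levels of brackets), with 1 to 5 rows, each of 5 numbers: dx, dy, dz in mm, then a turn about the tool's z in rad, then the opening from 0.0 (shut) to 1.0 (fully open); each row is the pose to reach, as a shift and turn from the pose commanded when the call began, along the tool's axes at that moment; what a row does not reach only later rows make up. A row lasts 1/12 s, in which the tool goes at most 41.7 mm and 0.125 rad, less where a joint would pass 70% of its speed; a pose out of reach is approached as far as the arm can. The fingers move at their own pace and stop on an object; the grip force is fixed at half the most. Time passes only in rows, so rows that do not move let the fingers close. The tool returns the time, the measured TCP pose, the force, the opening and the grip force at its end. only (a regular expression) keeps the lines of the reply that match it, lines (a string "A,B") keeps lines A to B, and quiet returns only ok. Input that does not fit is refused with a message, and nothing moves.
- env.state(): the state, without advancing time (a new reading comes with each control period).
- env.read_camera(name): name is "side" or "top" or "wrist"; returns (picture, depth): 420x560x3 uint8, red, green, blue; 420x560 float32, mm along the optical axis (not along the pixel's ray), 0 where there is no reading.
- env.camera_info(name): a dict with "vertical_fov" (degrees; the focal length in pixels is half the picture's height over the tangent of half this angle, whatever the lens; pixels are square), "cx", "cy" (the principal point, pixels), "origin" and "attitude" of the camera in the world. Camera axes: x right, y down, z forward; pixel columns grow to the right and rows downward; lengths in mm; the calibration is good to about 2 mm. The wrist camera is an equidistant fisheye: a pixel r from the principal point sees the ray r / f radians off the axis. A picture is of the moment at which its call begins: read the wrist's pose just before it. camera_info takes no time and is no camera call; for the wrist camera it gives the pose at the moment of the call.
- env.job_done(): hands the job in; it is judged then, once.
The state is a dict: "t": time; "joints": joint angles; "qvel": joint speeds; "tau": joint torques, N m; "eef_pos": TCP position; "tcp_rot": TCP orientation; "ft_force": force on the tool from outside, world axes, zero at the start; "moment": the same for the moment, N m; "opening": opening from 0.0 (shut) to 1.0 (fully open); "grip_force": force on a finger pad.
Only numpy, scipy, OpenCV 4.12 (cv2) and the standard library are available. Lean on these libraries where they do the work, as an engineer would, in place of code of your own. Each camera call takes 0.05 s, during which the arm holds its last target. There are 200 camera calls.

## Working session

There is one attempt and no reset: what is moved stays moved. The work goes in short steps, Python scripts to look and compute and a tool call to move; the robot and the scene stay as the last step left them, time stands still between calls to the robot, and variables do not carry over. Pictures are saved under pics/ and viewed, at most 10 in all, crops included, and the job is handed in when it is done.

```bash
ls; mkdir -p pics; cat > h.py <<'E'
import numpy as np, cv2
from cell import env
from scipy.spatial.transform import Rotation as R
def cam(n):
    i=env.camera_info(n); im,d=env.read_camera(n); return i,im,d
def f(i): return 210/np.tan(np.radians(i["vertical_fov"])/2)
def rot(i):
    a=np.array(i["attitude"],float)
    return R.from_euler('xyz',a).as_matrix() if a.shape==(3,) else a
def ray(i,u,v,fish=False):
    x,y=(u-i["cx"])/f(i),(v-i["cy"])/f(i)
    if fish:
        r=np.hypot(x,y); s=np.sin(r)/max(r,1e-9); c=np.array([x*s,y*s,np.cos(r)])
    else: c=np.array([x,y,1.])
    return np.array(i["origin"],float),rot(i)@c
def onz(i,u,v,z,fish=False):
    o,d=ray(i,u,v,fish); return o+d*(z-o[2])/d[2]
def tri(a,b):
    (o1,d1),(o2,d2)=a,b
    s=np.linalg.lstsq(np.c_[d1,-d2],o2-o1,rcond=None)[0]
    p,q=o1+d1*s[0],o2+d2*s[1]; return (p+q)/2,np.linalg.norm(p-q)
def save(n,im): cv2.imwrite(n,im[:,:,::-1])
E
python3 - <<'E'
from h import *
for n in("top","side","wrist"):
    i,im,d=cam(n); save(f"pics/{n}0.png",im); np.savez(f"{n}0.npz",im=im,d=d); print(n,i)
print(env.state())
E
```

```text
cell.py
pics
top {'vertical_fov': 48.348374923236925, 'cx': 279.1402392575476, 'cy': 206.67017783278766, 'origin': array([ 425.65423999,   -1.28078791, 1277.52347623]), 'attitude': array([-3.02548825, -0.01760876, -1.56394906])}
side {'vertical_fov': 49.02894447108274, 'cx': 286.3080053844396, 'cy': 205.94562282072508, 'origin': array([ 183.742047  , -798.23856565,  645.23762381]), 'attitude': array([-2.12529137e+00, -1.88442292e-04, -4.52968943e-01])}
wrist {'vertical_fov': 65.70646984690485, 'cx': 280.4985000896398, 'cy': 207.41482592240715, 'origin': array([ 84.63170055, 624.21319697, 383.74335309]), 'attitude': array([2.87133989e+00, 5.00839462e-04, 1.31590353e+00])}
{'t': 0.15, 'joints': array([ 1.21041498e+00,  4.91390439e-01,  1.55928226e+00,  1.47824050e-05,
        1.09168535e+00, -1.05576979e-01]), 'qvel': array([ 0.00118044, -0.00158782, -0.00140403, -0.00141167,  0.00166977,
       -0.00057041]), 'tau': array([ 1.50851905e-03, -6.12893987e+01, -2.58280224e+01,  6.92463876e-02,
        4.73359635e-02, -1.18557641e-04]), 'eef_pos': array([157.43910642, 604.68052937, 214.22439983]), 'tcp_rot': array([-3.14083290e+00, -9.36977743e-05,  2.88678143e+00]), 'ft_force': array([0.89755654, 0.35590626, 0.14186704]), 'moment': array([-0.01843964,  0.00861798,  0.00439594]), 'grip_force': 0.0, 'opening': 1.0010823452014783}
```

View pics/top0.png

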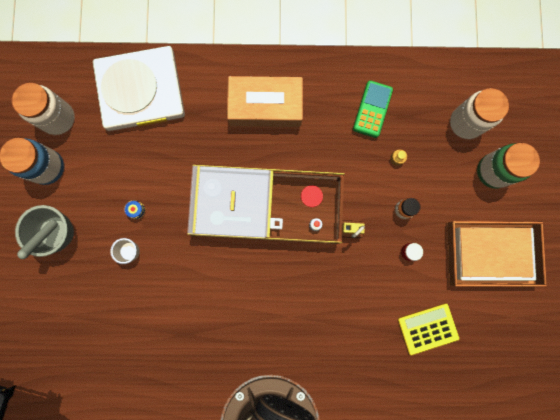

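View pics/side0.png

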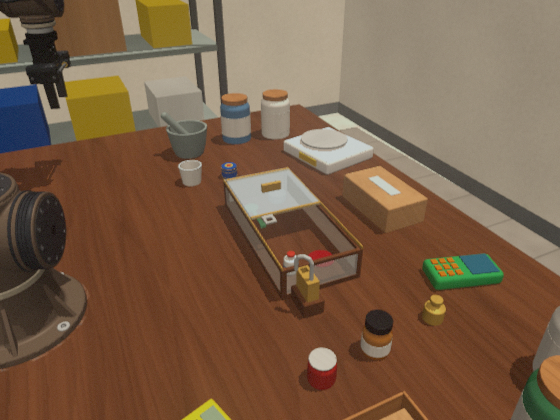

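The top view shows the case at (190–343, 166–242) with the door at left. The pill box is at (133,210), the mat at (312,196), the snuff bottle at (316,225), the hasp at (277,224) and the padlock at (353,228) with its shackle swung out. In the side view the pill box is at (229,170) and the mat at about (318,258).

```bash
python3 - <<'E'
from h import *
it,T,_=cam("top"); is_,S,_=cam("side")
def blob(im,lo,hi,box):
    x0,y0,x1,y1=box; h=cv2.cvtColor(im,cv2.COLOR_RGB2HSV)[y0:y1,x0:x1]
    m=cv2.inRange(h,lo,hi); n,l,s,c=cv2.connectedComponentsWithStats(m)
    return [(s[k,:5]+[x0,y0,0,0,0],c[k]+[x0,y0]) for k in np.argsort(-s[1:,4])[:2]+1]
pb=blob(T,(100,100,40),(130,255,255),(110,190,155,230)); ps=blob(S,(100,100,40),(130,255,255),(210,155,245,185))
print(pb,ps)
a=lambda b:(b[0]+b[2]/2-.5,b[1]+b[3]/2-.5)
u,v=a(pb[0][0]);u2,v2=a(ps[0][0])
print("pill",tri(ray(it,u,v),ray(is_,u2,v2)),onz(it,u,v,36),onz(is_,u2,v2,18))
m=blob(T,(0,150,120),(6,255,255),(295,180,330,212)); print("mat",m,onz(it,*a(m[0][0]),14))
for n,p in dict(c00=(343,173),c10=(339,242),c11=(191,236),c01=(194,166)).items(): print(n,onz(it,*p,75))
cv2.imwrite("pics/crop1.png",cv2.resize(T[155:255,180:380,::-1],None,fx=4,fy=4,interpolation=cv2.INTER_CUBIC))
E
```

```text
[(array([125, 201,  17,  16, 138]), array([133.24637681, 208.9057971 ]))] [(array([222, 173,  14,   5,  44]), array([228.72727273, 174.79545455])), (array([222, 163,  14,   6,  38]), array([228.44736842, 166.13157895]))]
pill (array([565.16850409, 378.29173295,  -3.85072277]), np.float64(3.1136630438977413)) [562.27161724 366.04361208  36.        ] [550.8782361  339.08977689  18.        ]
mat [(array([300, 185,  23,  23, 403]), array([311.41935484, 195.85111663]))] [ 603.29086131 -109.31145477   14.        ]
c00 [ 656.24799149 -187.99968547   75.        ]
c10 [ 475.97583873 -176.06540392   75.        ]
c11 [488.4378698  203.73421174  75.        ]
c01 [670.80363311 201.15579626  75.        ]
```

View pics/crop1.png

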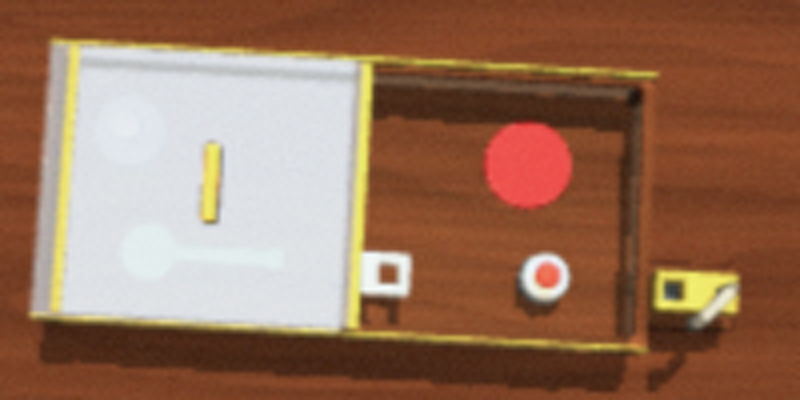

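The crop shows the pull at (210,182), the hasp eye at (388,274), the toe hole at (675,289) and the shackle from its heel (730,290) to its toe (700,320). The door is nearly fully open and clear of the mat at (528,165). I'll move over to the pill box now.

```bash
cat >> h.py <<'E'
def to(p,yaw=None):
    s=env.state(); M=R.from_euler('xyz',s["tcp_rot"]).as_matrix()
    print("t",round(s["t"],2),"tcp",np.round(s["eef_pos"],1),"yaw",round(s["tcp_rot"][2],3),"shift",np.round(M.T@(np.array(p)-s["eef_pos"]),1), "turn",None if yaw is None else round(s["tcp_rot"][2]-yaw,3))
E
```

Request:
{"fn": "step_hand", "kwargs": {"deltas": [[[-39,-11,0,0,1],[-78,-22,0,0,1],[-117,-33,0,0,1],[-156,-44,0,0,1],[-195,-55,0,0,1]]]}}

```text
t: 0.67
eef_pos: [333.7, 501.3, 214.7]
tcp_rot: [3.141, 0.0, 2.887]
ft_force: [-0.6, 1.6, 0.0]
opening: 1.001
grip_force: 0.0
```

Request:
{"fn": "step_hand", "kwargs": {"deltas": [[[-39,-11,0,0,1],[-78,-22,0,0,1],[-117,-33,0,0,1],[-156,-44,0,0,1],[-195,-55,0,0,1]]]}}

```text
t: 1.08
eef_pos: [508.8, 398.7, 214.7]
tcp_rot: [3.141, -0.0, 2.887]
ft_force: [0.2, 0.5, 1.1]
opening: 1.0
grip_force: 0.0
```

```bash
python3 - <<'E'
from h import *
to((562,366,200))
i,im,d=cam("wrist"); save("pics/w1.png",im); print(i["origin"],i["attitude"])
h=cv2.cvtColor(im,cv2.COLOR_RGB2HSV); m=cv2.inRange(h,(100,110,40),(130,255,255))
n,l,s,c=cv2.connectedComponentsWithStats(m)
for k in range(1,n):
    if s[k,4]>60: print(s[k],c[k],onz(i,*c[k],36,True))
E
```

```text
t 1.08 tcp [508.8 398.7 214.7] yaw 2.887 shift [-59.8 -18.3  14.6] turn None
[435.89055969 418.14874239 384.27743499] [ 2.87128605e+00 -5.54970246e-04  1.31581482e+00]
[248 220  39  36 514] [266.26459144 240.33268482] [563.14975572 368.28861547  36.        ]
```

View pics/w1.png

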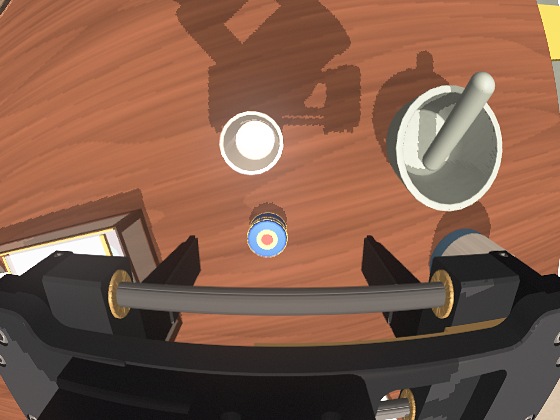

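The wrist view shows the blue lid at about (267,238) between the fingers, the teacup at (251,142), and the case at lower left. I'll descend part-way and triangulate from the two wrist places.

```bash
cat > dot.py <<'E'
from h import *
def dot(im):
    h=cv2.cvtColor(im,cv2.COLOR_RGB2HSV); m=cv2.inRange(h,(100,110,40),(130,255,255))
    n,l,s,c=cv2.connectedComponentsWithStats(m); k=1+np.argmax(s[1:,4]); x,y,w,hh=s[k,:4]
    m2=cv2.inRange(h,(0,150,120),(12,255,255)); m2[:y]=0;m2[y+hh:]=0;m2[:,:x]=0;m2[:,x+w:]=0
    ys,xs=np.nonzero(m2); return xs.mean(),ys.mean(),len(xs),s[k]
E
```

Request:
{"fn": "step_hand", "kwargs": {"deltas": [[[-20,-6,28,0,1],[-40,-12,56,0,1],[-60,-18,84,0,1],[-60,-18,84,0,1]]]}}

```text
t: 1.47
eef_pos: [561.4, 364.5, 124.9]
tcp_rot: [-3.136, -0.005, 2.884]
ft_force: [-0.2, -0.4, -1.0]
opening: 1.003
grip_force: 0.0
```

```bash
python3 - <<'E'
from dot import *
I=cv2.imread("pics/w1.png")[:,:,::-1]; a=dot(np.ascontiguousarray(I)); print(a)
i1={**env.camera_info("wrist"),"origin":np.array([435.89055969,418.14874239,384.27743499]),"attitude":np.array([2.87128605,-5.5497e-4,1.31581482])}
i,im,d=cam("wrist"); b=dot(im); print(b)
print(tri(ray(i1,*a[:2],True),ray(i,*b[:2],True)), onz(i1,*a[:2],36,True),onz(i,*b[:2],36,True))
to(onz(i,*b[:2],36,True)*[1,1,0]+[0,0,8])
E
```

```text
(np.float64(nan), np.float64(nan), 0, array([248, 220,  39,  36, 514], dtype=int32))
(np.float64(nan), np.float64(nan), 0, array([259, 185,  54,  51, 724], dtype=int32))
 ** On entry to DLASCL parameter number  4 had an illegal value
 ** On entry to DLASCL parameter number  4 had an illegal value
 ** On entry to DLASCL parameter number  4 had an illegal value
 ** On entry to DLASCL parameter number  4 had an illegal value
 ** On entry to DLASCL parameter number  5 had an illegal value
 ** On entry to DLASCL parameter number  4 had an illegal valuedot.py:6: RuntimeWarning: Mean of empty slice.
  ys,xs=np.nonzero(m2); return xs.mean(),ys.mean(),len(xs),s[k]
  ret = ret.dtype.type(ret / rcount)
Traceback (most recent call last):
  File "h.py", line 20, in tri
    s=np.linalg.lstsq(np.c_[d1,-d2],o2-o1,rcond=None)[0]
      ~~~~~~~~~~~~~~~^^^^^^^^^^^^^^^^^^^^^^^^^^^^^^^^
numpy.linalg.LinAlgError: SVD did not converge in Linear Least Squares
```

```bash
cat > dot.py <<'E'
from h import *
def dot(im):  # centre of the pale rosette = biggest hole in the blue lid
    m=cv2.inRange(cv2.cvtColor(im,cv2.COLOR_RGB2HSV),(100,110,40),(130,255,255))
    cs,hi=cv2.findContours(m,cv2.RETR_CCOMP,cv2.CHAIN_APPROX_NONE)
    c=max((c for c,h in zip(cs,hi[0]) if h[3]>=0),key=cv2.contourArea)
    M=cv2.moments(c); return M["m10"]/M["m00"],M["m01"]/M["m00"],M["m00"]
E
python3 - <<'E'
from dot import *
I=cv2.imread("pics/w1.png")[:,:,::-1]; a=dot(np.ascontiguousarray(I)); print(a)
i1={**env.camera_info("wrist"),"origin":np.array([435.89055969,418.14874239,384.27743499]),"attitude":np.array([2.87128605,-5.5497e-4,1.31581482])}
i,im,d=cam("wrist"); b=dot(im); print(b)
print(tri(ray(i1,*a[:2],True),ray(i,*b[:2],True)), onz(i1,*a[:2],36,True),onz(i,*b[:2],36,True))
to(onz(i,*b[:2],36,True)*[1,1,0]+[0,0,8])
E
```

```text
(267.4700996677741, 235.14673311184936, 602.0)
(281.7951649787651, 209.21213111183707, 1530.5)
(array([570.31246735, 365.53772931,  -2.63171604]), np.float64(1.552551421445365)) [557.36040037 371.3155789   36.        ] [559.35979723 367.64499319  36.        ]
t 1.57 tcp [560.6 367.1 129.7] yaw 2.886 shift [  1.2   0.4 121.7] turn None
```

Request:
{"fn": "step_hand", "kwargs": {"deltas": [[[0,0,40,0,1],[0,0,80,0,1],[0,0,115,0,1],[0,0,123,0,1],[0,0,123,0,1]]]}}

```text
t: 1.98
eef_pos: [559.7, 368.1, 6.9]
tcp_rot: [-3.14, -0.002, 2.888]
ft_force: [-0.5, 0.0, 0.1]
opening: 0.994
grip_force: 0.0
```

Request:
{"fn": "step_hand", "kwargs": {"deltas": [[[0,0,0,0,0],[0,0,0,0,0],[0,0,0,0,0],[0,0,0,0,0],[0,0,0,0,0]]]}}

```text
t: 2.4
eef_pos: [561.2, 367.8, 9.0]
tcp_rot: [3.14, 0.001, 2.887]
ft_force: [0.9, -0.5, -0.2]
opening: 0.708
grip_force: 0.0
```

```bash
python3 - <<'E'
from h import *
i,im,d=cam("wrist"); save("pics/w2.png",im); to((562,366,200))
m=cv2.inRange(cv2.cvtColor(im,cv2.COLOR_RGB2HSV),(100,110,40),(130,255,255)); v,u=np.nonzero(m&(d>0).astype(np.uint8)*255)
o=np.array([ (lambda r:(r[0]+r[1]*0+ (rot(i)@((rot(i).T@r[1])/(rot(i).T@r[1])[2]*d[b,a]))))(ray(i,a,b,True)) for a,b in zip(u,v)])
print(np.percentile(o,[5,50,95],axis=0))
E
```

```text
t 2.45 tcp [561.1 367.7   8.6] yaw 2.887 shift [  -1.5   -1.2 -191.4] turn None
[[539.83925024 351.57861384  10.51356252]
 [548.82000224 373.56784422  35.13634592]
 [566.39900343 388.44732346  36.28003169]]
```

Request:
{"fn": "step_hand", "kwargs": {"deltas": [[[0,0,0,0,0],[0,0,0,0,0],[0,0,0,0,0],[0,0,0,0,0],[0,0,0,0,0]]]}}

```text
t: 2.87
eef_pos: [560.8, 367.6, 7.8]
tcp_rot: [3.141, 0.0, 2.887]
ft_force: [-0.1, -0.3, 2.5]
opening: 0.48
grip_force: 30.0
```

Request:
{"fn": "step_hand", "kwargs": {"deltas": [[[0,0,0,0,0],[0,0,0,0,0],[0,0,-20,0,0],[0,0,-60,0,0],[0,0,-100,0,0]]]}}

```text
t: 3.28
eef_pos: [559.8, 367.0, 107.1]
tcp_rot: [-3.139, -0.003, 2.887]
ft_force: [1.2, 0.5, 0.1]
opening: 0.48
grip_force: 30.0
```

```bash
python3 - <<'E'
from h import *
i,im,d=cam("wrist"); save("pics/w3.png",im); to((590,30,240),1.517)
E
```

```text
t 3.33 tcp [562.9 368.8 116.5] yaw 2.887 shift [-112.3 -320.4 -124.6] turn 1.37
```

View pics/w3.png

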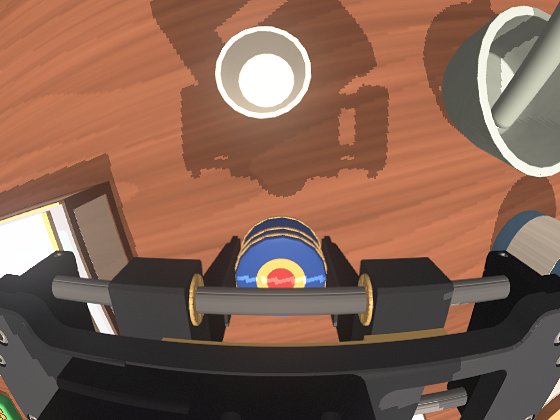

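The box is held between the pads, lid centre at about (280,283). I'll carry it to a hover beyond the padlock, where the wrist camera sees the mat and the lock.

Request:
{"fn": "step_hand", "kwargs": {"deltas": [[[-5,-20,-33,0.12,0],[-15,-58,-66,0.24,0],[-24,-95,-99,0.36,0],[-34,-131,-132,0.48,0],[-43,-168,-132,0.6,0]]]}}

```text
t: 3.75
eef_pos: [560.6, 212.0, 237.2]
tcp_rot: [3.138, 0.002, 2.282]
ft_force: [1.2, -0.4, -0.5]
opening: 0.481
grip_force: 30.0
```

```bash
python3 - <<'E'
from h import *
to((570,-240,250),1.517)
E
```

```text
t 3.75 tcp [560.6 212.  237.2] yaw 2.282 shift [-348.5 -287.9  -13.3] turn 0.765
```

Request:
{"fn": "step_hand", "kwargs": {"deltas": [[[-30,-25,-3,0.12,0],[-60,-50,-6,0.24,0],[-90,-75,-8,0.36,0],[-120,-100,-8,0.48,0],[-150,-125,-8,0.6,0]]]}}

```text
t: 4.17
eef_pos: [563.9, 15.3, 242.1]
tcp_rot: [3.141, -0.0, 1.681]
ft_force: [1.4, -0.5, -0.5]
opening: 0.48
grip_force: 30.0
```

```bash
python3 - <<'E'
from h import *
to((570,-240,250),1.517)
E
```

```text
t 4.17 tcp [563.9  15.3 242.1] yaw 1.681 shift [-254.4  -22.    -7.9] turn 0.164
```

Request:
{"fn": "step_hand", "kwargs": {"deltas": [[[-40,-4,-3,0.08,0],[-80,-8,-6,0.16,0],[-120,-11,-6,0.16,0],[-160,-14,-6,0.16,0],[-200,-18,-6,0.16,0]]]}}

```text
t: 4.58
eef_pos: [569.2, -185.7, 247.9]
tcp_rot: [-3.142, -0.0, 1.527]
ft_force: [0.8, 0.9, -0.7]
opening: 0.482
grip_force: 30.0
```

Request:
{"fn": "step_hand", "kwargs": {"deltas": [[[-30,0,0,0,0],[-48,0,0,0,0],[-48,0,0,0,0],[-48,0,0,0,0]]]}}

```text
t: 4.92
eef_pos: [567.1, -232.3, 247.4]
tcp_rot: [-3.141, -0.001, 1.525]
ft_force: [0.5, -0.4, -0.8]
opening: 0.476
grip_force: 30.0
```

```bash
python3 - <<'E'
from h import *
i,im,d=cam("wrist"); save("pics/w4.png",im); np.savez("w4.npz",im=im,d=d,o=i["origin"],a=i["attitude"]); to((570,-240,250),1.517); print(i["origin"],i["attitude"])
E
```

```text
t 4.97 tcp [ 567.2 -231.3  247.7] yaw 1.526 shift [-8.5  3.1 -2.4] turn 0.009
[ 570.78095926 -156.63279804  417.11003739] [ 2.87167939e+00  1.53976548e-03 -4.59119070e-02]
```

View pics/w4.png

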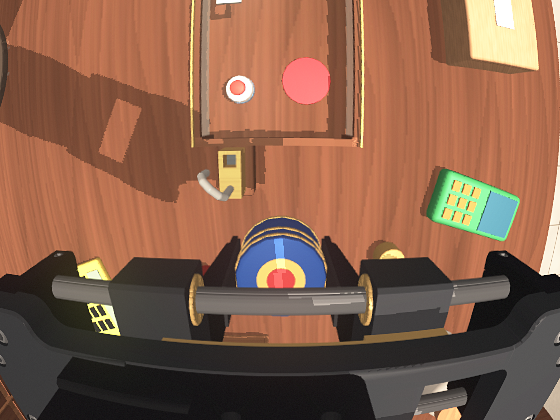

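The wrist view shows the mat at (306,81), the snuff bottle at (239,89), the padlock top at about (231,175), the toe hole at (230,160), the shackle from heel (230,192) to toe (203,178), and the case rims at columns 192 and 362.

```bash
cat > meas.py <<'E'
from h import *
z=np.load("w4.npz"); i={**env.camera_info("wrist"),"origin":z["o"],"attitude":z["a"]}; im=z["im"]; h=cv2.cvtColor(im,cv2.COLOR_RGB2HSV)
def big(m,box):
    q=np.zeros_like(m); x0,y0,x1,y1=box; q[y0:y1,x0:x1]=m[y0:y1,x0:x1]
    cs,_=cv2.findContours(q,cv2.RETR_EXTERNAL,cv2.CHAIN_APPROX_NONE); return max(cs,key=cv2.contourArea)[:,0,:]
def flat(c,zz): return np.array([onz(i,u,v,zz,True)[:2] for u,v in c],np.float32)
c=big(cv2.inRange(h,(0,150,100),(5,255,255))|cv2.inRange(h,(172,120,100),(180,255,255)),(270,50,340,115))
P=flat(c,14); print("mat",cv2.fitEllipse(P))
e=cv2.fitEllipse(c.astype(np.float32))[0]; it=env.camera_info("top")
print("mat tri",tri(ray(i,*e,True),ray(it,311.4,195.9)))
b=cv2.inRange(h,(20,120,70),(32,255,255))
c=big(b,(205,140,250,205)); P=flat(c,78); print("lock",cv2.minAreaRect(P),P.min(0),P.max(0))
m=(h[:,:,2]<75).astype(np.uint8)*255; c=big(m,(221,150,240,170)); P=flat(c,78); print("hole",cv2.minAreaRect(P))
for n,x0,x1 in(("L",185,200),("R",352,368)):
    v,u=np.nonzero(b[:135,x0:x1]); P=flat(np.c_[u+x0,v],75); l=cv2.fitLine(P,cv2.DIST_HUBER,0,.01,.01).ravel(); print(n,l,"yaw",-np.arctan(l[0]/l[1]))
d=z["d"]
for n,(u,v) in dict(lock=(235,172),mat=(306,81),toe=(203,176)).items():
    o,r=ray(i,u,v,True); c3=rot(i).T@r; print(n,o+r/c3[2]*d[v,u])
cv2.imwrite("pics/crop2.png",cv2.resize(im[135:215,190:270,::-1],None,fx=6,fy=6,interpolation=cv2.INTER_CUBIC))
E
python3 meas.py
```

```text
mat ((631.5337524414062, -110.83238983154297), (2.827042579650879, 23.027477264404297), 172.81503295898438)
mat tri (array([ 616.93694764, -110.89367081,   18.14063819]), np.float64(27.647471275773153))
lock ((512.9540405273438, -211.23989868164062), (49.8860969543457, 23.606170654296875), 86.22126007080078) [ 501.5889  -236.70073] [ 526.3753 -185.6961]Traceback (most recent call last):
  File "meas.py", line 13, in <module>
    m=(h[:,:,2]<75).astype(np.uint8)*255; c=big(m,(221,150,240,170)); P=flat(c,78); print("hole",cv2.minAreaRect(P))
                                            ~~~^^^^^^^^^^^^^^^^^^^^^
  File "meas.py", line 5, in big
    cs,_=cv2.findContours(q,cv2.RETR_EXTERNAL,cv2.CHAIN_APPROX_NONE); return max(cs,key=cv2.contourArea)[:,0,:]
                                                                             ~~~^^^^^^^^^^^^^^^^^^^^^^^^
ValueError: max() iterable argument is empty
```

```bash
sed -i 's/c=big(cv2.inRange(h,(0,150.*$/c=big(cv2.inRange(h,(165,90,80),(180,255,255))|cv2.inRange(h,(0,185,185),(4,255,255)),(270,50,340,115)); print(h[81,306],h[160,230],len(c))/; s/h\[:,:,2\]<75/h[:,:,1]<170/' meas.py; python3 meas.py
```

```text
[  0 128 255] [ 20  13 116] 1Traceback (most recent call last):
  File "meas.py", line 8, in <module>
    P=flat(c,14); print("mat",cv2.fitEllipse(P))
                              ~~~~~~~~~~~~~~^^^
cv2.error: OpenCV(4.12.0) /io/opencv/modules/imgproc/src/shapedescr.cpp:361: error: (-201:Incorrect size of input array) There should be at least 5 points to fit the ellipse in function 'fitEllipseNoDirect'
```

```bash
sed -i 's/^c=big(cv2.inRange(h,(165.*$/c=big(cv2.inRange(h,(0,90,150),(4,255,255))|cv2.inRange(h,(170,90,150),(180,255,255)),(270,50,340,115)); print(len(c))/; s/h\[:,:,1\]<170/h[:,:,1]<100/' meas.py; python3 meas.py
```

```text
136
mat ((603.5252685546875, -108.67764282226562), (58.511783599853516, 58.67933654785156), 106.19429779052734)
mat tri (array([ 602.69610904, -109.77795591,   20.94790813]), np.float64(0.201833711614663))
lock ((512.9540405273438, -211.23989868164062), (49.8860969543457, 23.606170654296875), 86.22126007080078) [ 501.5889  -236.70073] [ 526.3753 -185.6961]
hole ((516.1690063476562, -195.5692138671875), (9.676393508911133, 8.600930213928223), 86.04412078857422)
L [ 5.8972172e-02  9.9825960e-01  4.7775537e+02 -1.0440207e+02] yaw -0.059006408
R [ 5.0687235e-02  9.9871457e-01  6.5726019e+02 -1.1677874e+02] yaw -0.050708964
lock [ 519.42554858 -209.25319356   77.49300825]
mat [ 603.49888249 -109.57428      13.39309395]
toe [ 495.59589145 -204.20898243  122.79938993]
```

View pics/crop2.png

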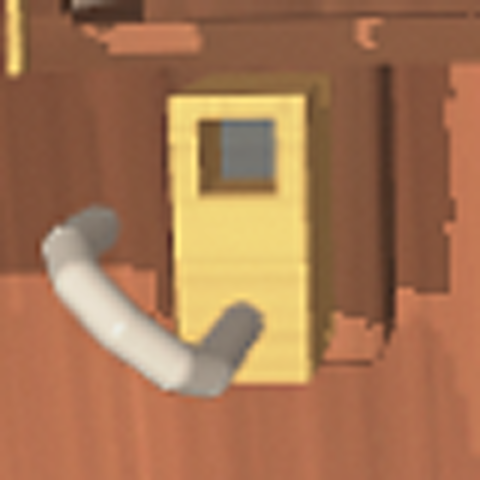

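```bash
python3 - <<'E'
from h import *
to((603.4,-109,100),1.516)
z=np.load("w4.npz"); i={**env.camera_info("wrist"),"origin":z["o"],"attitude":z["a"]}
hole=onz(i,229.5,160.8,78,True); ax=np.array([.055,.9985]); print("hole",hole,"heel",hole[:2]-30*ax)
for p in ((168,95),(307,95),(180,385),(312,382)): print(onz(i,190+p[0]/6,135+p[1]/6,78,True)[:2])
print("heel leg px at 78..", onz(i,190+245/6,135+312/6,115,True)[:2], "bend",onz(i,190+200/6,135+378/6,128,True)[:2],"toe bend",onz(i,190+60/6,135+245/6,128,True)[:2])
E
```

```text
t 4.97 tcp [ 567.2 -231.3  247.7] yaw 1.526 shift [123.7  30.8 147.7] turn 0.01
hole [ 514.48461704 -196.84578988   78.        ] heel [ 512.83461704 -226.80078988]
[ 502.91339097 -185.44583618]
[ 527.61908195 -187.027008  ]
[ 500.65790107 -238.04154277]
[ 524.88873447 -238.65261303]
heel leg px at 78.. [ 519.966406   -217.71344328] bend [ 514.25107235 -225.08277903] toe bend [ 494.07662602 -203.03715943]
```

Request:
{"fn": "step_hand", "kwargs": {"deltas": [[[32,8,36,0,0],[64,16,72,0,0],[96,24,108,0.01,0],[124,31,143,0.01,0],[124,31,143,0.01,0]]]}}

```text
t: 5.38
eef_pos: [603.1, -104.9, 102.4]
tcp_rot: [-3.139, -0.001, 1.519]
ft_force: [0.4, -0.1, -1.2]
opening: 0.479
grip_force: 30.0
```

Request:
{"fn": "step_hand", "kwargs": {"deltas": [[[0,0,0,0,0],[0,0,0,0,0],[0,0,0,0,0]]]}}

```text
t: 5.63
eef_pos: [604.3, -108.9, 106.2]
tcp_rot: [3.14, 0.0, 1.518]
ft_force: [-0.3, -0.7, -0.8]
opening: 0.481
grip_force: 30.0
```

```bash
python3 - <<'E'
from h import *
to((603.4,-109,22),1.516)
E
```

```text
t 5.63 tcp [ 604.3 -108.9  106.2] yaw 1.518 shift [-0.1 -1.  84.2] turn 0.002
```

Request:
{"fn": "step_hand", "kwargs": {"deltas": [[[0,-1,30,0,0],[0,-1,55,0,0],[0,-1,72,0,0],[0,-1,80,0,0],[0,-1,81,0,0]]]}}

```text
t: 6.05
eef_pos: [602.7, -109.8, 24.0]
tcp_rot: [-3.141, -0.0, 1.516]
ft_force: [0.2, -0.3, -0.5]
opening: 0.481
grip_force: 30.0
```

Request:
{"fn": "step_hand", "kwargs": {"deltas": [[[0,0,0,0,0],[0,0,0,0,0],[0,0,0,0,0]]]}}

```text
t: 6.3
eef_pos: [603.6, -109.4, 25.6]
tcp_rot: [3.139, 0.0, 1.517]
ft_force: [-0.1, 0.8, -1.2]
opening: 0.476
grip_force: 30.0
```

```bash
python3 - <<'E'
from h import *
to((603.4,-109,22),1.516); i,im,d=cam("wrist"); save("pics/w5.png",im)
E
```

```text
t 6.3 tcp [ 603.6 -109.4   25.6] yaw 1.517 shift [ 0.4 -0.2  3.6] turn 0.001
```

View pics/w5.png

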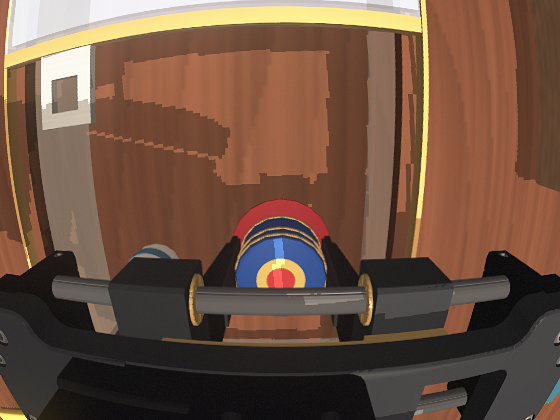

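The box is centred over the red mat (columns 232–330 visible around it), and the snuff bottle at (152,255) is clear of the left finger. I'll lower it to contact.

Request:
{"fn": "step_hand", "kwargs": {"deltas": [[[0,0,2,0,0],[0,0,3.5,0,0],[0,0,4,0,0],[0,0,4,0,0],[0,0,4,0,0]]]}}

```text
t: 6.77
eef_pos: [603.2, -109.1, 21.6]
tcp_rot: [3.14, 0.0, 1.517]
ft_force: [-3.8, 1.0, 14.5]
opening: 0.476
grip_force: 30.0
```

Contact at 14.5 N upward, so the box is down. I'll open slightly to release it.

Request:
{"fn": "step_hand", "kwargs": {"deltas": [[[0,0,-0.5,0,0.56],[0,0,-0.5,0,0.56],[0,0,-0.5,0,0.57],[0,0,-0.5,0,0.57],[0,0,-0.5,0,0.57]]]}}

```text
t: 7.18
eef_pos: [602.8, -109.0, 20.5]
tcp_rot: [-3.141, -0.0, 1.517]
ft_force: [-0.5, -0.5, -0.0]
opening: 0.57
grip_force: 0.0
```

Request:
{"fn": "step_hand", "kwargs": {"deltas": [[[0,0,0,0,0.57],[0,0,0,0,0.57]]]}}

```text
t: 7.35
eef_pos: [602.8, -109.0, 20.5]
tcp_rot: [-3.141, -0.0, 1.517]
ft_force: [-0.0, 0.4, -0.3]
opening: 0.572
grip_force: 0.0
```

Request:
{"fn": "step_hand", "kwargs": {"deltas": [[[0,0,-8,0,0.57],[0,0,-25,0,0.57],[0,0,-50,0,0.57],[0,0,-90,0,0.57],[0,0,-130,0,0.57]]]}}

```text
t: 7.77
eef_pos: [602.2, -108.9, 152.0]
tcp_rot: [-3.14, -0.001, 1.517]
ft_force: [1.3, -0.5, 0.2]
opening: 0.57
grip_force: 0.0
```

```bash
python3 - <<'E'
from h import *
it,T,_=cam("top"); save("pics/top2.png",T); to((568,70,160),1.516)
h=cv2.cvtColor(T,cv2.COLOR_RGB2HSV)
cv2.imwrite("pics/crop3.png",cv2.resize(T[155:255,180:380,::-1],None,fx=4,fy=4,interpolation=cv2.INTER_CUBIC))
E
```

```text
t 7.82 tcp [ 605.3 -109.7  160.5] yaw 1.517 shift [177.4 -46.9  -0.4] turn 0.001
```

Request:
{"fn": "step_hand", "kwargs": {"deltas": [[[40,-10,0,0,0.5],[80,-20,0,0,0.3],[120,-30,0,0,0.2],[160,-35,0,0,0],[200,-35,0,0,0]]]}}

```text
t: 8.23
eef_pos: [577.6, 94.3, 151.4]
tcp_rot: [3.141, -0.0, 1.516]
ft_force: [1.0, 0.4, -0.4]
opening: 0.28
grip_force: 0.0
```

Request:
{"fn": "step_hand", "kwargs": {"deltas": [[[20,0,0,0,0],[40,0,0,0,0],[40,0,0,0,0],[40,0,0,0,0],[40,0,0,0,0]]]}}

```text
t: 8.65
eef_pos: [580.8, 131.9, 150.8]
tcp_rot: [3.142, 0.0, 1.517]
ft_force: [-0.4, -1.2, -0.5]
opening: 0.009
grip_force: 0.0
```

```bash
python3 - <<'E'
from h import *
it,T,_=cam("top"); i,W,d=cam("wrist"); save("pics/w6.png",W); to((575,120,93),1.516)
print("pull0",onz(it,232.5,200.5,107))
A=np.vstack([T[160:250,180:380]]); A=cv2.resize(A,None,fx=2.8,fy=2.8,interpolation=cv2.INTER_CUBIC)
cv2.imwrite("pics/c6.png",np.vstack([A,cv2.resize(W,(560,420))[:340]])[:,:,::-1])
# pill on mat
h=cv2.cvtColor(T,cv2.COLOR_RGB2HSV); m=cv2.inRange(h,(100,100,40),(130,255,255)); m[:, :290]=0; m[:,335:]=0; m[:180]=0;m[215:]=0
v,u=np.nonzero(m); print(len(u),(u.min()+u.max())/2,(v.min()+v.max())/2, onz(it,(u.min()+u.max())/2,(v.min()+v.max())/2,50))
E
```

```text
t 8.75 tcp [580.9 131.4 150.8] yaw 1.516 shift [-11.7  -5.3  57.8] turn -0.0
pull0 [576.93072859  96.63815719 107.        ]
123 312.5 194.0 [ 603.62482724 -110.22504898   50.        ]
```

View pics/c6.png

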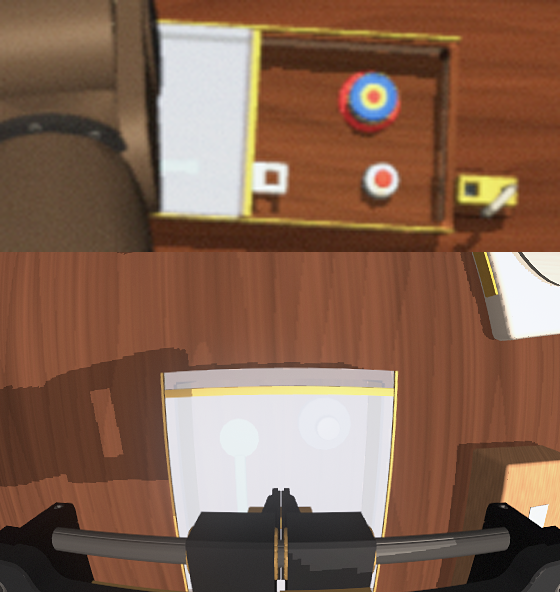

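Descend in the same call, then push.

The box stands centred on the mat, less than 2 mm off, and the snuff bottle hasn't moved. The closed fingers are behind the pull at about (281,500) in the composite. I'll descend and push the door shut.

Request:
{"fn": "step_hand", "kwargs": {"deltas": [[[0,0,25,0,0],[0,0,45,0,0],[0,0,56,0,0],[0,0,58,0,0],[0,0,58,0,0]]]}}

```text
t: 9.17
eef_pos: [580.9, 131.9, 92.4]
tcp_rot: [-3.141, 0.0, 1.516]
ft_force: [0.6, -0.4, 0.6]
opening: 0.004
grip_force: 0.0
```

Request:
{"fn": "step_hand", "kwargs": {"deltas": [[[-10,0,0,0,0],[-20,0,0,0,0],[-35,0,0,0,0],[-50,0,0,0,0],[-65,0,0,0,0]]]}}

```text
t: 9.58
eef_pos: [578.0, 66.4, 93.7]
tcp_rot: [3.139, -0.001, 1.517]
ft_force: [2.3, 2.6, -1.6]
opening: 0.005
grip_force: 1.5
```

Request:
{"fn": "step_hand", "kwargs": {"deltas": [[[-15,0,0,0,0],[-30,0,0,0,0],[-45,0,0,0,0],[-60,0,0,0,0],[-75,0,0,0,0]]]}}

```text
t: 10.0
eef_pos: [573.9, -8.8, 93.8]
tcp_rot: [3.139, -0.0, 1.516]
ft_force: [2.5, 3.1, -0.5]
opening: 0.006
grip_force: 1.5
```

```bash
python3 - <<'E'
from h import *
to((570,-69.3,93),1.516); i,W,d=cam("wrist"); save("pics/w7.png",W)
E
```

```text
t 10.0 tcp [573.9  -8.8  93.8] yaw 1.516 shift [-60.6  -0.6   0.8] turn 0.0
```

Request:
{"fn": "step_hand", "kwargs": {"deltas": [[[-12,0,0,0,0],[-24,0,0,0,0],[-34,0,0,0,0],[-42,0,0,0,0],[-48,0,0,0,0]]]}}

```text
t: 10.47
eef_pos: [570.7, -56.2, 92.8]
tcp_rot: [3.141, -0.0, 1.516]
ft_force: [0.8, 2.1, 1.7]
opening: 0.002
grip_force: 1.0
```

Request:
{"fn": "step_hand", "kwargs": {"deltas": [[[-4,0,0,0,0],[-7,0,0,0,0],[-10,0,0,0,0],[-12,0,0,0,0],[-13,0,0,0,0]]]}}

```text
t: 10.88
eef_pos: [570.0, -67.9, 92.6]
tcp_rot: [-3.141, -0.001, 1.517]
ft_force: [2.5, 9.3, 1.5]
opening: 0.007
grip_force: 5.0
```

Request:
{"fn": "step_hand", "kwargs": {"deltas": [[[-1,0,0,0,0],[-2,0,0,0,0],[-2,0,0,0,0],[-2,0,0,0,0]]]}}

```text
t: 11.22
eef_pos: [570.0, -68.0, 92.6]
tcp_rot: [-3.141, -0.003, 1.517]
ft_force: [3.2, 15.6, 1.4]
opening: 0.006
grip_force: 8.2
```

Request:
{"fn": "step_hand", "kwargs": {"deltas": [[[10,0,0,0,0],[20,0,-20,0,0],[20,0,-50,0,0],[20,0,-80,0,0],[20,0,-110,0,0]]]}}

```text
t: 11.63
eef_pos: [570.6, -49.8, 203.7]
tcp_rot: [-3.141, 0.0, 1.518]
ft_force: [0.0, -0.1, -0.0]
opening: 0.004
grip_force: 0.0
```

```bash
python3 - <<'E'
from h import *
to((475,-230,200),1.516)
E
```

```text
t 11.63 tcp [570.6 -49.8 203.7] yaw 1.518 shift [-185.   -85.9    3.8] turn 0.002
```

The door is on its stop: the position held at −68 while the force rose to 15 N. Next I'll move beside the shackle and measure its angle.

Request:
{"fn": "step_hand", "kwargs": {"deltas": [[[-36,-20,0,0,0],[-72,-40,0,0,0],[-108,-60,0,0,0],[-140,-80,0,0,0],[-160,-92,0,0,0]]]}}

```text
t: 12.05
eef_pos: [468.5, -207.0, 202.6]
tcp_rot: [-3.141, 0.001, 1.516]
ft_force: [0.4, 0.1, 0.3]
opening: 0.003
grip_force: 0.0
```

Request:
{"fn": "step_hand", "kwargs": {"deltas": [[[0,0,0,0,0],[0,0,0,0,0],[0,0,0,0,0]]]}}

```text
t: 12.3
eef_pos: [470.7, -204.7, 202.6]
tcp_rot: [-3.141, -0.0, 1.517]
ft_force: [-0.6, -0.5, 0.5]
opening: 0.003
grip_force: 0.0
```

```bash
cat > sh.py <<'E'
from h import *
to((470,-204,100),1.516)
i,im,d=cam("wrist"); save("pics/w8.png",im)
P=[]
for v in range(100,330):
    for u in range(230,420):
        if d[v,u]>0:
            o,r=ray(i,u,v,True); p=o+r/(rot(i).T@r)[2]*d[v,u]
            if 470<p[0]<545 and -250<p[1]<-180 and p[2]>72: P.append(p)
P=np.array(P); np.save("P.npy",P)
for lo,hi in((72,81),(81,90),(90,115),(115,125),(125,140)):
    Q=P[(P[:,2]>lo)&(P[:,2]<hi)]
    if len(Q): print(lo,hi,len(Q),Q.min(0).round(1),Q.max(0).round(1),np.median(Q,0).round(1))
B=P[P[:,2]>126][:,:2]
if len(B)>5:
    l=cv2.fitLine(B.astype(np.float32),cv2.DIST_L2,0,.01,.01).ravel(); print("bow",l, "swing",np.arctan2(-l[0]*np.sign(l[1]),abs(l[1]))+.055)
E
python3 sh.py
```

```text
t 12.3 tcp [ 470.7 -204.7  202.6] yaw 1.517 shift [  0.6  -0.7 102.6] turn 0.001
72 81 462 [ 500.2 -238.3   72. ] [ 535.4 -180.    81. ] [ 515.1 -218.3   77.4]
81 90 716 [ 500.5 -226.3   81. ] [ 526.9 -180.    90. ] [ 513.6 -194.2   83.5]
90 115 111 [ 487.5 -225.3   91.4] [ 516.2 -201.3  114.9] [ 494.4 -204.7  102.5]
115 125 112 [ 488.1 -229.1  115.1] [ 515.5 -201.4  125. ] [ 492.3 -204.9  120.4]
125 140 304 [ 490.7 -226.8  125. ] [ 512.5 -205.2  132.5] [ 501.2 -214.5  129. ]
bow [ 8.7767053e-01 -4.7926444e-01  4.8702539e+02 -1.9199596e+02] swing 1.1259798
```

Request:
{"fn": "step_hand", "kwargs": {"deltas": [[[0,-3,35,0,0],[0,-3,70,0,0],[0,-3,95,0,0],[0,-3,102,0,0],[0,-3,102,0,0]]]}}

```text
t: 12.77
eef_pos: [467.4, -203.8, 99.2]
tcp_rot: [-3.139, -0.002, 1.518]
ft_force: [-0.3, 0.3, 1.0]
opening: 0.003
grip_force: 0.0
```

Request:
{"fn": "step_hand", "kwargs": {"deltas": [[[0,6,0,0,0],[0,12,0,0,0],[0,18,0,0,0],[0,23,0,0,0],[0,27,0,0,0]]]}}

```text
t: 13.18
eef_pos: [495.2, -206.0, 101.8]
tcp_rot: [3.141, -0.0, 1.517]
ft_force: [-2.6, 1.5, 0.6]
opening: 0.005
grip_force: 1.2
```

Request:
{"fn": "step_hand", "kwargs": {"deltas": [[[0,2,0,0,0],[0,3,0,0,0],[0,4,0,0,0],[0,4,0,0,0]]]}}

```text
t: 13.52
eef_pos: [498.8, -206.7, 101.0]
tcp_rot: [3.141, 0.0, 1.517]
ft_force: [-1.0, 0.1, 0.6]
opening: 0.008
grip_force: 0.4
```

Request:
{"fn": "step_hand", "kwargs": {"deltas": [[[0,2,0,0,0],[0,4,0,0,0],[0,5,0,0,0],[0,5,0,0,0]]]}}

```text
t: 13.85
eef_pos: [502.4, -206.5, 100.4]
tcp_rot: [-3.139, -0.001, 1.517]
ft_force: [-7.3, 1.2, 2.8]
opening: 0.002
grip_force: 4.0
```

Force is rising to 7 N at x = 502. I'll press a bit more to confirm the stop, then back off, lift and measure.

Request:
{"fn": "step_hand", "kwargs": {"deltas": [[[0,2,0,0,0],[0,3,0,0,0],[0,3,0,0,0]]]}}

```text
t: 14.1
eef_pos: [503.9, -206.3, 99.9]
tcp_rot: [-3.135, -0.002, 1.517]
ft_force: [-14.8, -0.5, 3.4]
opening: 0.005
grip_force: 7.5
```

Request:
{"fn": "step_hand", "kwargs": {"deltas": [[[0,-15,0,0,0],[0,-30,-20,0,0],[0,-30,-60,0,0],[0,-30,-100,0,0],[0,-30,-100,0,0]]]}}

```text
t: 14.52
eef_pos: [478.9, -206.8, 207.3]
tcp_rot: [3.132, 0.005, 1.517]
ft_force: [0.6, 0.1, 0.3]
opening: 0.004
grip_force: 0.0
```

Request:
{"fn": "step_hand", "kwargs": {"deltas": [[[0,0,0,0,0],[0,0,0,0,0]]]}}

```text
t: 14.68
eef_pos: [476.5, -205.4, 200.4]
tcp_rot: [3.141, 0.0, 1.517]
ft_force: [-0.8, 0.5, -0.7]
opening: 0.005
grip_force: 0.0
```

```bash
python3 sh.py
```

```text
t 14.68 tcp [ 476.5 -205.4  200.4] yaw 1.517 shift [  1.   -6.5 100.4] turn 0.001
72 81 394 [ 500.2 -237.1   72.2] [ 535.9 -181.1   81. ] [ 507.  -220.9   77.4]
81 90 626 [ 500.5 -226.9   81. ] [ 544.5 -180.    89.2] [ 511.6 -191.    83.5]
90 115 111 [ 508.7 -227.6   90.2] [ 517.6 -192.8  114.5] [ 511.2 -196.4  103.6]
115 125 114 [ 508.9 -229.3  115.2] [ 518.1 -192.9  125. ] [ 512.8 -196.8  120.7]
125 140 310 [ 509.4 -226.   125.1] [ 517.8 -198.   132. ] [ 512.9 -209.7  128.9]
bow [ 9.9633026e-01 -8.5591935e-02  4.9063406e+02 -1.9057103e+02] swing 1.5400995
```

```bash
python3 - <<'E'
from h import *
P=np.load("P.npy"); B=P[(P[:,2]>120)&(P[:,2]<134)&(P[:,0]>495)][:,:2].astype(np.float32)
l=cv2.fitLine(B,cv2.DIST_L2,0,.01,.01).ravel(); print(l,"swing",np.arctan2(-l[0]*np.sign(l[1]),abs(l[1]))+.055, B.min(0),B.max(0)); to((513.6,-211.8,145),1.516)
E
```

```text
[ 7.3114738e-02  9.9732351e-01  5.1307941e+02 -2.0902974e+02] swing -0.018180043 [ 509.10843 -228.28752] [ 518.055   -194.69766]
t 14.73 tcp [ 476.2 -205.2  199.8] yaw 1.517 shift [-4.6 37.7 54.7] turn 0.001
```

Request:
{"fn": "step_hand", "kwargs": {"deltas": [[[-2,15,15,0,0],[-4,30,30,0,0],[-5,37,45,0,0],[-5,37,55,0,0],[-5,37,55,0,0]]]}}

```text
t: 15.15
eef_pos: [511.9, -211.6, 142.4]
tcp_rot: [-3.137, -0.003, 1.517]
ft_force: [0.3, 0.2, 0.6]
opening: 0.004
grip_force: 0.0
```

Request:
{"fn": "step_hand", "kwargs": {"deltas": [[[0,0,0,0,0],[0,0,0,0,0]]]}}

```text
t: 15.32
eef_pos: [512.9, -212.3, 145.9]
tcp_rot: [-3.141, -0.0, 1.517]
ft_force: [-0.5, -0.3, -0.3]
opening: 0.004
grip_force: 0.0
```

The swing is 0 within the measurement, and I'm above the bow. I'll press down.

Request:
{"fn": "step_hand", "kwargs": {"deltas": [[[0,0.7,8,0,0],[0,0.7,13,0,0],[0,0.7,17,0,0],[0,0.7,21,0,0],[0,0.7,24,0,0]]]}}

```text
t: 15.73
eef_pos: [514.0, -212.4, 121.8]
tcp_rot: [3.141, 0.0, 1.517]
ft_force: [-2.0, 2.5, 14.6]
opening: 0.006
grip_force: 7.6
```

Request:
{"fn": "step_hand", "kwargs": {"deltas": [[[0,0,3,0,0],[0,0,6,0,0],[0,0,8,0,0],[0,0,9.5,0,0],[0,0,10.5,0,0]]]}}

```text
t: 16.15
eef_pos: [514.5, -212.4, 111.5]
tcp_rot: [3.14, 0.0, 1.517]
ft_force: [0.7, 3.2, 15.3]
opening: 0.003
grip_force: 8.0
```

Request:
{"fn": "step_hand", "kwargs": {"deltas": [[[0,0,1,0,0],[0,0,1,0,0],[0,0,1,0,0]]]}}

```text
t: 16.4
eef_pos: [514.7, -212.5, 111.5]
tcp_rot: [3.139, 0.001, 1.517]
ft_force: [-1.0, 3.8, 16.7]
opening: 0.003
grip_force: 8.3
```

Request:
{"fn": "step_hand", "kwargs": {"deltas": [[[0,0,-5,0,0],[0,0,-25,0,0],[0,-15,-55,0,0],[0,-35,-85,0,0],[0,-38,-90,0,0]]]}}

```text
t: 16.82
eef_pos: [475.0, -210.5, 203.8]
tcp_rot: [3.138, 0.002, 1.517]
ft_force: [0.8, -0.3, 1.7]
opening: 0.001
grip_force: 0.0
```

Request:
{"fn": "step_hand", "kwargs": {"deltas": [[[0,0,0,0,0],[0,0,0,0,0],[0,0,0,0,0]]]}}

```text
t: 17.07
eef_pos: [476.0, -210.3, 198.9]
tcp_rot: [-3.14, -0.001, 1.517]
ft_force: [-0.2, 0.2, -0.9]
opening: 0.002
grip_force: 0.0
```

```bash
python3 sh.py; python3 - <<'E'
from h import *
W=cv2.imread("pics/w8.png"); i,T,_=cam("top")
A=cv2.resize(T[160:250,180:380,::-1],None,fx=2.8,fy=2.8,interpolation=cv2.INTER_CUBIC)
cv2.imwrite("pics/fin.png",np.vstack([A,W[:340]]))
E
```

```text
t 17.07 tcp [ 476.  -210.3  198.9] yaw 1.517 shift [ 5.8 -6.2 99. ] turn 0.001
72 81 463 [ 500.4 -238.1   72.2] [ 542.5 -181.7   80.7] [ 508.4 -221.9   77.4]
81 90 661 [ 500.9 -226.8   81. ] [ 527.1 -180.    89.7] [ 511.7 -191.3   83.4]
90 115 427 [ 508.6 -230.2   90.2] [ 517.6 -192.6  114.8] [ 512.7 -207.4  110.6]
bow [ 9.7146451e-01  2.3718482e-01  4.9064389e+02 -1.8664026e+02] swing -1.2763294
```

View pics/fin.png

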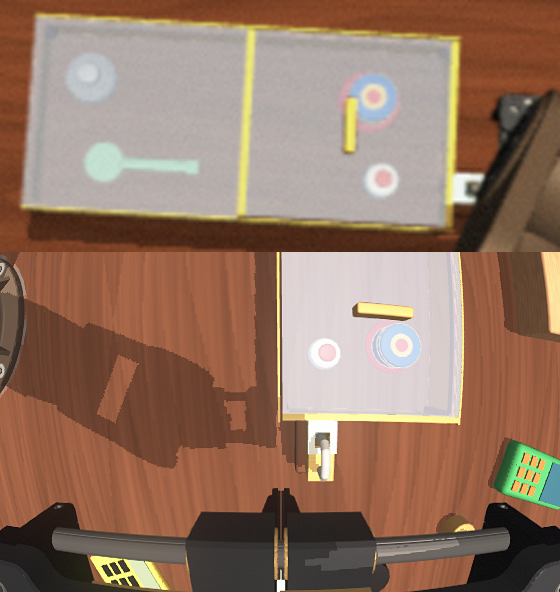

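The picture shows the door shut, the hasp over the lock at (320,435), and the shackle through its eye. The bow top is at 115 mm instead of 132, so about 17 mm down and staying there. The box is on the mat and the arm is clear.

```bash
python3 -c "
from cell import env
print(env.job_done())"
```

```text
the job is handed in; nothing more can be done
None
```

The job is handed in at about 17 s: the pill box is on the mat within 2 mm of centre, the door is against its stop, the shackle is about 17 mm down and holding by itself, and the arm is clear; the hand-in call gave no verdict.

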